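# Put the foot soldiers on their drying mats

### The job

The three standing foot soldiers on wooden blocks are freshly primed: set each one, upright and without letting it drop, on the drying mat that has the same outline as its block (oblong, square or round), centred and with straight edges parallel to the mat's. The two horses on blocks, the glass jar and the paint pot must stay where they are, and no soldier may be tipped over.

Things in the scene. Friction and masses are not known exactly. Their poses are not given: they have to be found in the camera images.
- soldier_long: Light wooden painting block with a grey standing foot soldier (a man in a round hat, 24 mm across, 40 mm tall) glued upright on the middle of its top. OBLONG block, 90 mm along x by 40 mm along y. Block 28 mm tall, whole thing 68 mm tall; loose, 50 to 150 g. Origin: centre of the block's underside; z up. Grip it across y.
- soldier_square: Light wooden painting block with a grey standing foot soldier (a man in a round hat, 24 mm across, 40 mm tall) glued upright on the middle of its top. SQUARE block, 50 by 50 mm along x and y. Block 28 mm tall, whole thing 68 mm tall; loose, 50 to 150 g. Origin: centre of the block's underside; z up, x and y square to its sides.
- soldier_round: Light wooden painting block with a grey standing foot soldier (a man in a round hat, 24 mm across, 40 mm tall) glued upright on the middle of its top. ROUND block (short cylinder), 50 mm diameter. Block 28 mm tall, whole thing 68 mm tall; loose, 50 to 150 g. Origin: centre of the block's underside; z up.
- mat_long: OBLONG black rubber drying mat, 116 mm along x by 66 mm along y, 6 mm thick, flat, stuck to the table. Origin: centre of its underside, on the table; its top is 6 mm above.
- mat_square: SQUARE black rubber drying mat, 76 by 76 mm along x and y, 6 mm thick, flat, stuck to the table. Origin: centre of its underside; its top is 6 mm above.
- mat_round: ROUND black rubber drying mat, 76 mm diameter, 6 mm thick, flat, stuck to the table. Origin: centre of its underside; its top is 6 mm above.
- horse_long: Light wooden painting block with a grey riderless horse (52 mm long, 18 mm wide, 40 mm tall) glued on the middle of its top; not part of the job, stays where it is. OBLONG block, 90 mm along x by 40 mm along y. Block 28 mm tall, whole thing 68 mm tall; loose, 50 to 150 g. Origin: centre of the block's underside; z up.
- horse_square: Light wooden painting block with a grey riderless horse (52 mm long, 18 mm wide, 40 mm tall) glued on the middle of its top; not part of the job, stays where it is. SQUARE block, 50 by 50 mm. Block 28 mm tall, whole thing 68 mm tall; loose, 50 to 150 g. Origin: centre of the block's underside; z up.
- glass_jar: Empty open glass rinsing jar, 60 mm diameter, 60 mm tall, loose, on the far side of the work; stays where it is. Origin: centre of its underside.
- paint_pot: Small closed white paint pot with a black cap, 40 mm diameter, 42 mm tall, loose, on the far side of the work; stays where it is. Origin: centre of its underside.

How it is judged (in metres and radians):
At the end, for the whole second after the job is handed in: Each soldier's block stands flat on the mat of its own outline, upright within 0.1 rad, centre within 12 mm of the mat's centre, the oblong one's long side within 0.2 rad of the mat's, the square one's sides within 0.2 rad of the mat's sides (any quarter turn); all released and at rest (horizontal distance between soldier_long and mat_long below 0.012 m and z of soldier_long in the frame of mat_long between 0.003 and 0.01 m and angle between each of soldier_long, soldier_square, soldier_round's own z axis and vertical below 0.1 rad and linear speed of each of soldier_long, soldier_square, soldier_round below 0.02 m/s and angular speed of each of soldier_long, soldier_square, soldier_round below 0.2 rad/s and horizontal distance between soldier_square and mat_square below 0.012 m and z of soldier_square in the frame of mat_square between 0.003 and 0.01 m and horizontal distance between soldier_round and mat_round below 0.012 m and z of soldier_round in the frame of mat_round between 0.003 and 0.01 m and angle between the x axis of soldier_long and the x axis of mat_long, either way round below 0.2 rad and (angle between the x axis of soldier_square and the x axis of mat_square, either way round below 0.2 rad or angle between the x axis of soldier_square and the y axis of mat_square, either way round below 0.2 rad)); the robot touches nothing.
It fails at once if a horse is shifted by more than 20 mm or tipped (distance of any of horse_long, horse_square from where it was at the start of the episode above 0.02 m or angle between any of horse_long, horse_square's own z axis and vertical above 0.35 rad).
It fails at once if the glass jar or the paint pot is shifted by more than 20 mm or tipped (distance of any of glass_jar, paint_pot from where it was at the start of the episode above 0.02 m or angle between any of glass_jar, paint_pot's own z axis and vertical above 0.35 rad).
It fails at once if a soldier is tipped over (more than about 35 degrees) (angle between any of soldier_long, soldier_square, soldier_round's own z axis and vertical above 0.6 rad).
It fails at once if a soldier is dropped (falls free, untouched by the fingers, faster than 0.7 m/s: about 25 mm) ((linear speed of soldier_long above 0.7 m/s and contact force between the fingers and soldier_long below 0.05 N) or (linear speed of soldier_square above 0.7 m/s and contact force between the fingers and soldier_square below 0.05 N) or (linear speed of soldier_round above 0.7 m/s and contact force between the fingers and soldier_round below 0.05 N)).
It also fails if it takes over 83 s, if anything falls off the work surface, if the arm or the gripper's body presses on something with over 40 N, if the wrist force passes 120 N, or if a joint passes its speed limit or range.

### The arm

A 7-joint arm with a two-finger parallel gripper is mounted at the origin on the work surface. World frame = base frame: x ahead of the robot, y to its left, z up, the work surface at z = 0. Lengths are in m, angles in degrees, forces in N, time in s.
With the tool pointing down it reaches from about 0.425 to 0.825 m from the base axis. Payload 3.6 kg.
Tool frame: the origin (TCP) lies between the finger pads; the fingertips stand 14 mm ahead of it and the grasp point (between the pads) lies 5 mm behind it; z points along the fingers, y is the line along which they close (so a half turn about z gives the same grasp; the last joint's range is limited). The gripper opens to 93 mm and grips with 3 to 60 N. Pads are 15 mm wide; open, the fingers measure 128 mm over their backs; the gripper's body (75 mm by 188 mm) begins 65 mm behind the grasp point.
Start: joints at [-77.263, 35.231, -0.722, 81.555, 0.464, 63.22, -2.315], TCP at [0.16, 0.63, 0.233] pointing down, gripper open.
Joint ranges: [-178.69, 178.69], [-17.37, 117.87], [-77.05, 75.6], [15.02, 138.74], [-78.02, 258.01], [0.78, 113.62], [-162.83, 162.83]. Speed limits (degrees/s): [159.86, 159.86, 180, 180, 180, 180, 180].

### API

Orientations are given as [roll, pitch, yaw] about the fixed x, y, z axes, in that order (R = Rz(yaw) Ry(pitch) Rx(roll)).
In Python, from station import bot, imaging gives the robot as it stands.
- The arm moves only by the tool jog_arm, never from a script. Its argument "plan" is a list that holds one entry, the list of rows, each a list of 7 numbers: the shift along the world's x, y, z in normalised numbers (1 is 750 mm), then the turn, a rotation vector about the world's x, y, z in normalised numbers (1 is 180 degrees), then the opening, from 0 (shut) to 1 (fully open). In form: [[[tx, ty, tz, ax, ay, az, hand], ...]]. A call has 1 to 12 rows; each row is the pose to reach, as a shift and turn from the pose commanded when the call began; what a row does not reach only later rows make up. A row lasts 1/10 s, in which the tool goes at most 50 mm and 8.59 degrees, less where a joint would pass 70% of its speed; a pose out of reach is approached as far as the arm can. A shift or turn number past 1, either way, is cut back to 1. A call with a gripper value outside its range is refused whole. The fingers move at their own pace and stop on an object; "grip_force" is the grip in N (left out, the last holds). Time passes only in rows, so rows that repeat a pose let the fingers close. It gives the time, the measured TCP pose, the force, the opening and the grip force at its end, in the units of the state.
- bot.sense(): the state, without advancing time (a new reading comes with each control period).
- imaging.capture(name): name is "scene" or "side" or "wrist"; returns a dict with "image" (400x640x3 uint8, blue, green, red), "fov_y" (degrees; the focal length in pixels is half the picture's height over the tangent of half this angle, whatever the lens; pixels are square), "cx", "cy" (the principal point, pixels), "world_to_cam" (4x4, takes a point from world to camera coordinates); the wrist camera has in their place "mount" (4x4, takes a point from camera to tool coordinates, whose origin is the TCP and whose axes are the flange's). Camera axes: x right, y up, looking along -z (the intrinsics and any distortion apply to the point x, -y, -z); pixel columns grow to the right and rows downward; lengths in m; the calibration is good to about 2 mm. A picture is of the moment at which its call begins: read the wrist's pose just before it. There is no depth.
- bot.close_job(): hands the job in; it is judged then, once.
The state is a dict: "t": time; "joints": joint angles; "joint_velocities": joint speeds; "tau": joint torques, N m; "eef_pos": TCP position; "tcp_rot": TCP orientation; "force": force on the tool from outside, world axes, zero at the start; "wrist_torque": the same for the moment, N m; "grip_width": finger opening in m; "gripper_force": force on a finger pad.
Only numpy, scipy, OpenCV 4.12 (cv2) and the standard library are available. Lean on these libraries where they do the work, as an engineer would, in place of code of your own. Each camera call takes 0.05 s, during which the arm holds its last target. There are 200 camera calls.

## Working session

There is one attempt and no reset: what is moved stays moved. The work goes in short steps, Python scripts to look and compute and a tool call to move; the robot and the scene stay as the last step left them, time stands still between calls to the robot, and variables do not carry over. Pictures are saved under pics/ and viewed, at most 14 in all, crops included, and the job is handed in when it is done.

Besides the shell and the picture viewer there is one more tool, called after ">>>" by a JSON object that holds its "method" and its "body". jog_arm: Moves the arm, as the interface text tells. Its arguments: {"type":"object","properties":{"plan":{"type":"array"},"grip_force":{"type":"number"}},"required":["plan"]}

```bash
mkdir -p pics; cat > h.py <<'E'
import numpy as np, cv2, json
from station import bot, imaging
def snap(n,f):
    c=imaging.capture(n); cv2.imwrite(f'pics/{f}.png',c['image'])
    np.savez(f'pics/{f}.npz',**{k:np.array(v) for k,v in c.items()}); return c
E
python3 - <<'E'
from h import *
s=bot.sense(); print(s)
for n in('scene','side'):
    c=snap(n,n+'0'); print({k:(np.round(v,4).tolist() if k!='image' else 0) for k,v in c.items()})
E
```

```text
{'t': 0.0, 'joints': array([-77.26229594,  35.28864598,  -0.72378711,  81.63887008,
         0.46574719,  63.21937701,  -2.31637874]), 'joint_velocities': array([ 0.09199041,  0.06757358,  0.00281588, -0.10910255,  0.0006086 ,
        0.00633013,  0.05922618]), 'tau': array([-1.96103410e-04, -4.58941662e+01,  2.08898904e-01, -1.65741563e+01,
       -6.11317204e-02,  2.04429886e-02,  2.33133032e-04]), 'eef_pos': array([0.15987306, 0.62926755, 0.23150211]), 'tcp_rot': array([-1.79856040e+02,  2.96027529e-03,  1.65747630e+02]), 'force': array([ 0.47815429, -0.02206361,  0.40087955]), 'wrist_torque': array([ 0.00609451, -0.00482028,  0.02015695]), 'gripper_force': 0.0, 'grip_width': 0.0928637315711816}
{'image': 0, 'fov_y': 45.6092, 'cx': 318.8073, 'cy': 202.1369, 'world_to_cam': [[0.861, 0.5086, 0.0019, -0.4971], [-0.3938, 0.6644, 0.6352, 0.1909], [0.3218, -0.5477, 0.7723, -1.242], [0.0, 0.0, 0.0, 1.0]]}
{'image': 0, 'fov_y': 50.0559, 'cx': 324.4455, 'cy': 197.9126, 'world_to_cam': [[0.9629, -0.2694, -0.0136, -0.5501], [0.1755, 0.5875, 0.79, -0.1342], [-0.2048, -0.7631, 0.613, -0.9454], [0.0, 0.0, 0.0, 1.0]]}
```

View pics/scene0.png

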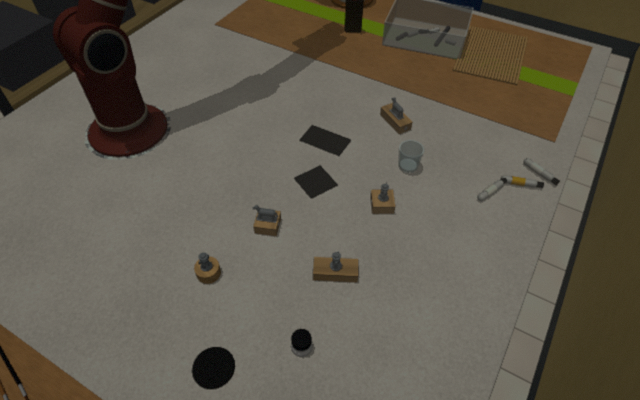

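View pics/side0.png

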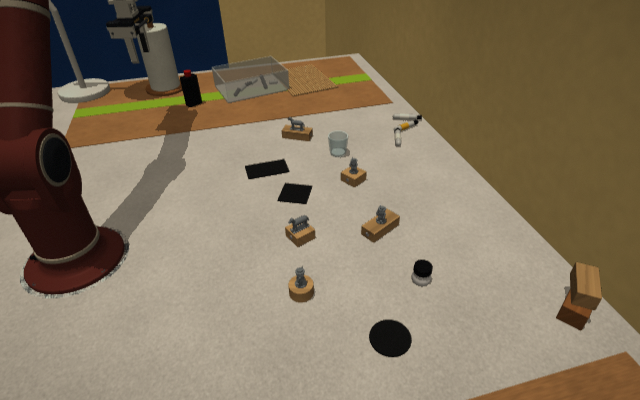

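The scene picture shows soldier_round at (206,266), soldier_long at (336,266), soldier_square at (383,200). Mats: long (325,140), square (316,181), round (214,368). Horses at (267,220) and (397,117), jar at (410,157), pot at (301,342). Next I rectify both views onto known planes.

```bash
cat >> h.py <<'E'
def K(c):
    f=200/np.tan(np.radians(float(c['fov_y']))/2); return np.array([[f,0,c['cx']],[0,f,c['cy']],[0,0,1]],float)
def H(c,z):  # world xy on plane z -> pixel
    P=K(c)@np.diag([1,-1,-1])@np.array(c['world_to_cam'])[:3]
    return np.c_[P[:,0],P[:,1],P[:,2]*z+P[:,3]]
def w2p(c,p): h=H(c,p[2])@[p[0],p[1],1]; return h[:2]/h[2]
def p2w(c,uv,z): return cv2.perspectiveTransform(np.array(uv,np.float64).reshape(-1,1,2),np.linalg.inv(H(c,z))).reshape(-1,2)
E
python3 - <<'E'
from h import *
pts={'sl':(336,264),'ss':(383,197),'sr':(206,265),'hs':(267,218),'hl':(397,117),'ml':(325,140),'ms':(316,181),'mr':(214,368),'jar':(410,157),'pot':(301,342)}
ps={'sl':(381,222),'ss':(353,173),'sr':(301,286),'hs':(300,231),'hl':(297,130),'ml':(267,169),'ms':(295,194),'mr':(390,338),'jar':(338,145),'pot':(422,272)}
C=[np.load('pics/scene0.npz'),np.load('pics/side0.npz')]
for k in pts: 
    z=.006 if k[0]=='m' else .02
    print(k,p2w(C[0],pts[k],z).round(3),p2w(C[1],ps[k],z).round(3))
# black blobs on mat plane
for c in C:
    g=c['image'].max(2); m=(g<28).astype(np.uint8)
    n,_,st,ce=cv2.connectedComponentsWithStats(m)
    for i in range(1,n):
        if 300<st[i,4]<3000:
            cn=cv2.findContours((_==i).astype(np.uint8),cv2.RETR_EXTERNAL,cv2.CHAIN_APPROX_NONE)[0][0]
            w=p2w(c,cn,.006).astype(np.float32)*1000
            r=cv2.minAreaRect(w); print(ce[i].round(),np.round(r[0],1),np.round(r[1],1),round(r[2],1))
E
```

```text
sl [[ 0.673 -0.095]] [[ 0.681 -0.097]]
ss [[0.678 0.113]] [[0.683 0.112]]
sr [[ 0.45 -0.23]] [[ 0.458 -0.233]]
hs [[ 0.488 -0.069]] [[ 0.493 -0.074]]
hl [[0.591 0.379]] [[0.591 0.39 ]]
ml [[0.465 0.22 ]] [[0.465 0.22 ]]
ms [[0.517 0.088]] [[0.515 0.084]]
mr [[ 0.589 -0.383]] [[ 0.586 -0.383]]
jar [[0.679 0.261]] [[0.687 0.264]]
pot [[ 0.699 -0.27 ]] [[ 0.704 -0.266]]
[353.  15.] [244.4 797.1] [ 59.2 202.4] 27.3
[106.  52.] [-311.2  220.2] [109.2 209.5] 54.7
[301. 340.] [ 693.2 -260.5] [33.1 40.3] 31.2
[213. 368.] [ 587.7 -383.2] [72.4 70.9] 30.6
[134.  23.] [ -25.6 1799.4] [238. 889.] 2.2
[46. 57.] [-374.  1538.4] [  45.2 1391.6] 12.5
[191.  90.] [272.3 852.2] [ 63.8 308.2] 1.8
[ 53. 179.] [-126.9  416. ] [ 83.5 503.4] 12.1
[ 65. 174.] [-76.  321.2] [ 76.9 573.1] 18.3
[266. 169.] [463.8 222. ] [112.   63.7] 1.5
[295. 193.] [515.5  87.9] [74.  72.7] 63.9
[390. 338.] [ 586.5 -382.8] [72.1 72.4] 73.8
```

```bash
python3 - <<'E'
from h import *
C=[np.load('pics/scene0.npz'),np.load('pics/side0.npz')]
# rectified: col=(x-.4)*1000*2 ; tiles around blocks & mats
T=[('sl',.677,-.096,.028),('ss',.68,.113,.028),('sr',.454,-.231,.028),('hs',.49,-.07,.028),('ml',.465,.221,.006),('ms',.516,.088,.006)]
rows=[]
for c in C:
  r=[]
  for k,x,y,z in T:
    s=1.9;A=np.array([[1/s/1000,0,x-.07],[0,-1/s/1000,y+.07],[0,0,1]])
    t=cv2.warpPerspective(c['image'],H(c,z)@A,(266,266),flags=cv2.INTER_CUBIC|cv2.WARP_INVERSE_MAP)
    t=cv2.convertScaleAbs(t,alpha=1.6)
    for q in range(0,266,19): cv2.line(t,(q,0),(q,4 if q%95 else 12),(0,255,0)); cv2.line(t,(0,q),(4 if q%95 else 12,q),(0,255,0))
    cv2.putText(t,k,(15,255),0,.6,(0,0,255),1); r.append(t)
  rows.append(r)
cv2.imwrite('pics/r1.png',np.vstack([np.hstack(r[:3]) for r in rows]))
cv2.imwrite('pics/r2.png',np.vstack([np.hstack(r[3:]) for r in rows]))
E
```

```text
(no output)
```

View pics/r1.png

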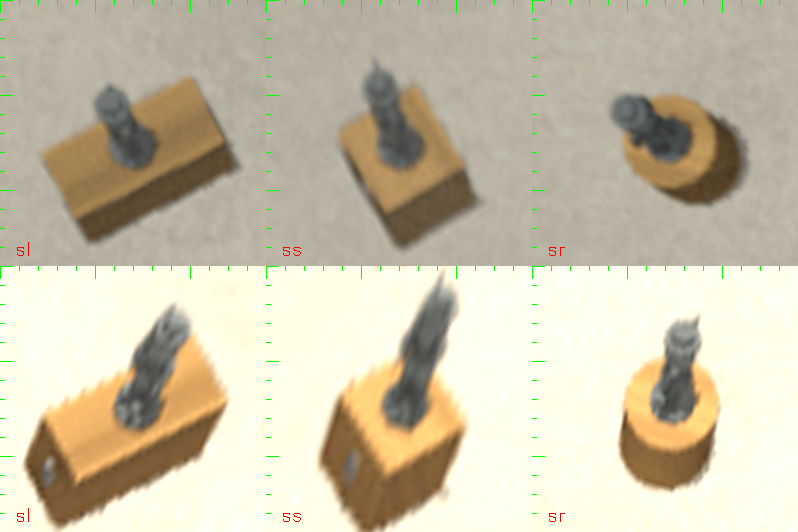

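View pics/r2.png

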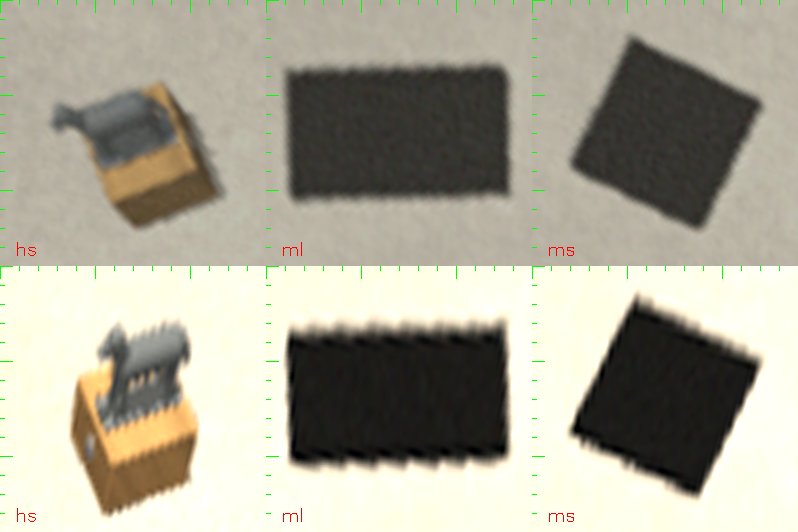

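Tile readings (centres in mm, yaw in degrees; both cameras agree within about 3 mm, and sizes match):

| Item | Centre | Yaw |
|---|---|---|
| soldier_long | (678, -103.5) | 28 |
| soldier_square | (682, 105) | 31.5 |
| soldier_round | (457, -235) | – |
| mat_long | (464.5, 221) | 1.5 |
| mat_square | (516.5, 88.5) | -26.5 / 63.5 |
| mat_round | (587, -383) | – |

I start with the square soldier, moving the closing line from 75.75° to 31.5°.

Careful with the scale: shifts go in shares of 750 mm and turns go in shares of 180 degrees. That gives: 360 mm / 750 = 0.48, 235 mm / 750 = 0.3133, -0.77 rad / 3.1416 = -0.2451.

>>> {"method": "jog_arm", "body": {"plan": [[[0.0533,-0.04,-0.0133,0,0,-0.0318,1],[0.1067,-0.08,-0.0267,0,0,-0.0637,1],[0.16,-0.12,-0.04,0,0,-0.0955,1],[0.2133,-0.1667,-0.0533,0,0,-0.1273,1],[0.2667,-0.2133,-0.0667,0,0,-0.1592,1],[0.3133,-0.26,-0.08,0,0,-0.191,1],[0.36,-0.3067,-0.0933,0,0,-0.2228,1],[0.4067,-0.3533,-0.1067,0,0,-0.2451,1],[0.4467,-0.4,-0.1067,0,0,-0.2451,1],[0.48,-0.44,-0.1067,0,0,-0.2451,1],[0.48,-0.44,-0.1067,0,0,-0.2451,1],[0.48,-0.44,-0.1067,0,0,-0.2451,1]]], "grip_force": 15}}

```text
t: 1.3
eef_pos: [0.5206, 0.2983, 0.1522]
tcp_rot: [-179.9, 0.0, 121.4]
force: [-0.6, 0.7, -0.0]
grip_width: 0.0928
gripper_force: 0.0
```

In the tool's units: -195 mm / 750 = -0.26, 150 mm / 750 = 0.2.

>>> {"method": "jog_arm", "body": {"plan": [[[0.04,-0.0467,0,0,0,0,1],[0.08,-0.0933,0,0,0,0,1],[0.12,-0.14,0,0,0,0,1],[0.16,-0.1867,0,0,0,0,1],[0.2,-0.2333,-0.0133,0,0,0,1],[0.216,-0.26,-0.0267,0,0,0,1],[0.216,-0.26,-0.0307,0,0,0,1],[0.216,-0.26,-0.0307,0,0,0,1],[0.216,-0.26,-0.0307,0,0,0,1]]]}}

```text
t: 2.2
eef_pos: [0.6809, 0.1094, 0.1297]
tcp_rot: [180.0, -0.2, 121.9]
force: [0.2, -0.0, 0.1]
grip_width: 0.0928
gripper_force: 0.0
```

```bash
cat >> h.py <<'E'
from scipy.spatial.transform import Rotation as Ro
def wrist(f):
    s=bot.sense(); c=imaging.capture('wrist'); cv2.imwrite(f'pics/{f}.png',c['image'])
    T=np.eye(4); T[:3,:3]=Ro.from_euler('xyz',s['tcp_rot'],degrees=True).as_matrix(); T[:3,3]=s['eef_pos']
    c['world_to_cam']=np.linalg.inv(T@np.array(c['mount'])); np.savez(f'pics/{f}.npz',**{k:np.array(v) for k,v in c.items()})
    return c,s
def rect(c,x,y,z,f,s=4,w=150):
    A=np.array([[1/s/1000,0,x-w/2000],[0,-1/s/1000,y+w/2000],[0,0,1]]); n=int(s*w)
    t=cv2.warpPerspective(c['image'],H(c,z)@A,(n,n),flags=cv2.INTER_CUBIC|cv2.WARP_INVERSE_MAP)
    for q in range(0,n,s*10): cv2.line(t,(q,0),(q,6),(0,255,0),1); cv2.line(t,(0,q),(6,q),(0,255,0),1)
    cv2.drawMarker(t,(n//2,n//2),(0,0,255)); cv2.imwrite(f'pics/{f}.png',t)
E
python3 - <<'E'
from h import *
c,s=wrist('w1'); print(s['eef_pos']); rect(c,.682,.105,.028,'w1r')
E
```

```text
[0.68086771 0.10938674 0.1297094 ]
```

View pics/w1r.png

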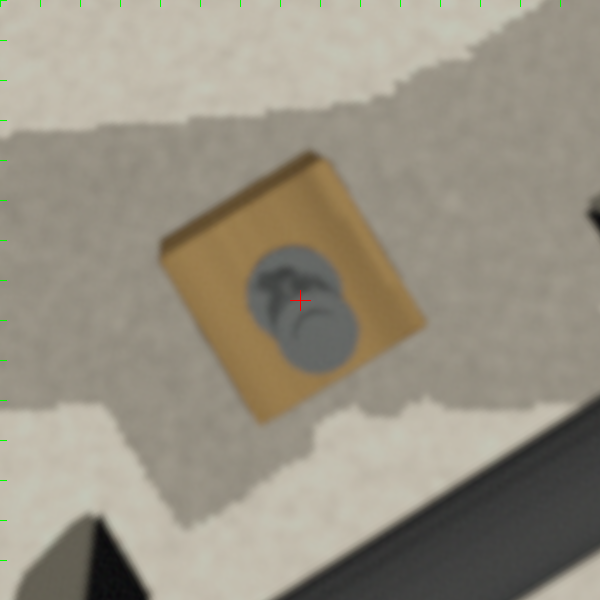

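Top-face corners (161,255), (326,157), (427,323), (262,423) put the square block at (680.5, 107.6), yaw 31°, in line with the fixed cameras. Descending and gripping.

In the tool's units: -112 mm / 750 = -0.1493, -108 mm / 750 = -0.144.

>>> {"method": "jog_arm", "body": {"plan": [[[-0.0013,0.0027,-0.04,0,0,0,1],[-0.0013,0.0027,-0.08,0,0,0,1],[-0.0013,0.0027,-0.1133,0,0,0,1],[-0.0013,0.0027,-0.1333,0,0,0,1],[-0.0013,0.0027,-0.144,0,0,0,1],[-0.0013,0.0027,-0.1493,0,0,0,1],[-0.0013,0.0027,-0.1493,0,0,0,1],[-0.0013,0.0027,-0.1493,0,0,0,1],[-0.0013,0.0027,-0.1493,0,0,0,0.4],[-0.0013,0.0027,-0.1493,0,0,0,0.4],[-0.0013,0.0027,-0.1493,0,0,0,0.3],[-0.0013,0.0027,-0.1493,0,0,0,0.3]]]}}

```text
t: 3.45
eef_pos: [0.6811, 0.1069, 0.0179]
tcp_rot: [180.0, 0.0, 121.6]
force: [0.1, 0.5, -0.2]
grip_width: 0.0657
gripper_force: 0.0
```

>>> {"method": "jog_arm", "body": {"plan": [[[0,0,0,0,0,0,0.3],[0,0,0,0,0,0,0.3],[0,0,0,0,0,0,0.3],[0,0,0,0,0,0,0.3]]]}}

```text
t: 3.85
eef_pos: [0.681, 0.107, 0.0176]
tcp_rot: [-180.0, -0.0, 121.6]
force: [-0.6, -0.7, -0.6]
grip_width: 0.0498
gripper_force: 15.0
```

In the tool's units: -164 mm / 750 = -0.2187, -145 mm / 750 = -0.1933, 0.557 rad / 3.1416 = 0.1773.

>>> {"method": "jog_arm", "body": {"plan": [[[0,0,0.0267,0,0,0,0.3],[0,0,0.0667,0,0,0,0.3],[0,0,0.1067,0,0,0,0.3],[-0.0333,-0.004,0.1267,0,0,0.0286,0.3],[-0.0733,-0.008,0.1267,0,0,0.0573,0.3],[-0.1133,-0.012,0.1267,0,0,0.0891,0.3],[-0.1533,-0.016,0.1267,0,0,0.121,0.3],[-0.1933,-0.0213,0.1267,0,0,0.1528,0.3],[-0.2187,-0.024,0.12,0,0,0.1773,0.3],[-0.2187,-0.024,0.1,0,0,0.1773,0.3],[-0.2187,-0.024,0.08,0,0,0.1773,0.3],[-0.2187,-0.024,0.08,0,0,0.1773,0.3]]]}}

```text
t: 5.05
eef_pos: [0.5156, 0.0886, 0.0763]
tcp_rot: [-179.9, -0.2, 153.5]
force: [0.2, -0.3, -0.5]
grip_width: 0.0498
gripper_force: 15.0
```

In the tool's units: -53 mm / 750 = -0.0707, -52 mm / 750 = -0.0693.

>>> {"method": "jog_arm", "body": {"plan": [[[0,0,-0.02,0,0,0,0.3],[0,0,-0.04,0,0,0,0.3],[0,0,-0.0533,0,0,0,0.3],[0,0,-0.0613,0,0,0,0.3],[0,0,-0.0667,0,0,0,0.3],[0,0,-0.0693,0,0,0,0.3],[0,0,-0.0707,0,0,0,0.3],[0,0,-0.0707,0,0,0,0.3],[0,0,-0.0707,0,0,0,0.3]]]}}

```text
t: 5.95
eef_pos: [0.5172, 0.089, 0.025]
tcp_rot: [180.0, 0.0, 153.5]
force: [-0.2, -1.3, 0.2]
grip_width: 0.0501
gripper_force: 15.0
```

In the tool's units: 105 mm / 750 = 0.14, 90 mm / 750 = 0.12.

>>> {"method": "jog_arm", "body": {"plan": [[[0,0,-0.0013,0,0,0,0.3],[0,0,-0.002,0,0,0,0.3],[0,0,-0.0013,0,0,0,0.7],[0,0,-0.0013,0,0,0,0.9],[0,0,-0.0013,0,0,0,1],[0,0,-0.0013,0,0,0,1],[0,0,-0.0013,0,0,0,1],[0,0,0.0267,0,0,0,1],[0,0,0.0667,0,0,0,1],[0,0,0.12,0,0,0,1],[0,0,0.14,0,0,0,1],[0,0,0.14,0,0,0,1]]]}}

```text
t: 7.15
eef_pos: [0.5187, 0.0893, 0.132]
tcp_rot: [179.8, 0.3, 153.5]
force: [0.6, 0.3, 0.2]
grip_width: 0.0929
gripper_force: 0.0
```

```bash
python3 - <<'E'
from h import *
c,s=wrist('w2'); rect(c,.5165,.0885,.034,'w2r')
E
```

```text
(no output)
```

View pics/w2r.png

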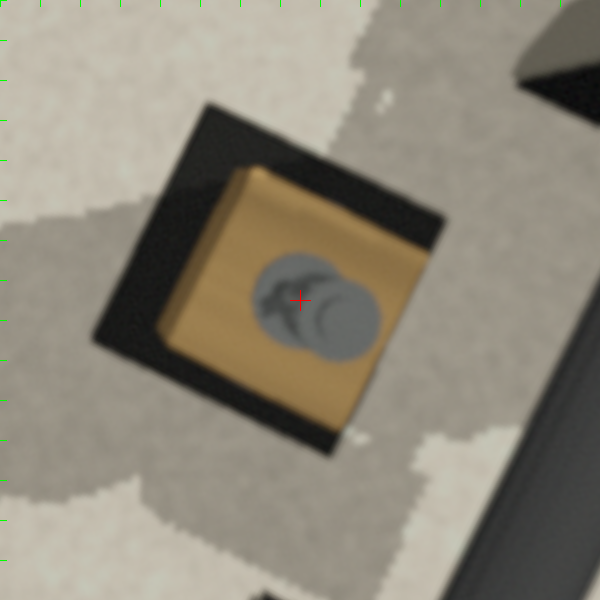

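In the tool's units: -190 mm / 750 = -0.2533, -180 mm / 750 = -0.24, 0.95 rad / 3.1416 = 0.3024.

>>> {"method": "jog_arm", "body": {"plan": [[[0.02,-0.0267,0,0,0,0.0318,1],[0.0467,-0.06,0,0,0,0.07,1],[0.0733,-0.0933,0,0,0,0.1082,1],[0.1,-0.1267,0,0,0,0.1464,1],[0.1267,-0.16,0,0,0,0.1846,1],[0.1533,-0.1933,0,0,0,0.2228,1],[0.18,-0.22,0,0,0,0.261,1],[0.2,-0.24,0,0,0,0.2928,1],[0.2133,-0.2533,0,0,0,0.3024,1],[0.2133,-0.2533,0,0,0,0.3024,1],[0.2133,-0.2533,0,0,0,0.3024,1],[0.2133,-0.2533,0,0,0,0.3024,1]]]}}

```text
t: 8.4
eef_pos: [0.676, -0.0994, 0.1287]
tcp_rot: [179.9, -0.1, -151.9]
force: [-0.3, -0.5, 1.1]
grip_width: 0.0928
gripper_force: 0.0
```

```bash
python3 - <<'E'
from h import *
c,s=wrist('w3'); print(s['eef_pos']); rect(c,.677,-.101,.028,'w3r')
E
```

```text
[ 0.67600605 -0.09939603  0.12873031]
```

View pics/w3r.png

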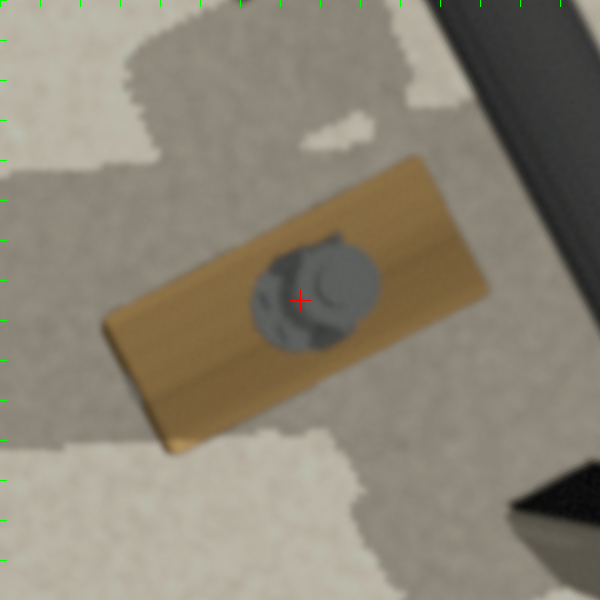

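soldier_square sits with its top centred at (516.4, 88.7). I check the mat centre from the same picture. soldier_long's corners (105,325), (417,157), (489,291), (178,450) put it at (676.3, -102.4), yaw 27.7°. Descending.

```bash
python3 - <<'E'
from h import *
c=np.load('pics/w2.npz'); q=np.array([(207,104),(445,217),(332,456),(94,340)],float)
xy=np.c_[.5165-.075+q[:,0]/4000,.0885+.075-q[:,1]/4000]
px=[w2p(c,(*p,.034)) for p in xy]; w=p2w(c,px,.006); print(w.mean(0)*1000,np.linalg.norm(np.diff(w,axis=0),axis=1)*1000)
E
```

```text
[514.54733826  90.98447278] [73.24874108 73.49998962 73.6103303 ]
```

In the tool's units: -112 mm / 750 = -0.1493, -100 mm / 750 = -0.1333.

>>> {"method": "jog_arm", "body": {"plan": [[[-0.0013,-0.002,-0.04,0,0,0,1],[-0.0013,-0.002,-0.08,0,0,0,1],[-0.0013,-0.002,-0.1133,0,0,0,1],[-0.0013,-0.002,-0.1333,0,0,0,1],[-0.0013,-0.002,-0.144,0,0,0,1],[-0.0013,-0.002,-0.1493,0,0,0,1],[-0.0013,-0.002,-0.1493,0,0,0,1],[-0.0013,-0.002,-0.1493,0,0,0,1],[-0.0013,-0.002,-0.1493,0,0,0,0.3],[-0.0013,-0.002,-0.1493,0,0,0,0.3],[-0.0013,-0.002,-0.1493,0,0,0,0.2],[-0.0013,-0.002,-0.1493,0,0,0,0.2]]]}}

```text
t: 9.65
eef_pos: [0.6761, -0.1026, 0.0179]
tcp_rot: [-180.0, 0.0, -152.0]
force: [-0.9, -0.2, -0.2]
grip_width: 0.0657
gripper_force: 0.0
```

>>> {"method": "jog_arm", "body": {"plan": [[[0,0,0,0,0,0,0.2],[0,0,0,0,0,0,0.2],[0,0,0,0,0,0,0.2],[0,0,0,0,0,0,0.2],[0,0,0,0,0,0,0.2]]]}}

```text
t: 10.15
eef_pos: [0.6759, -0.1025, 0.0176]
tcp_rot: [180.0, -0.0, -152.0]
force: [-0.4, -0.7, -0.1]
grip_width: 0.0398
gripper_force: 15.0
```

Mat centre (514.5, 91) against the block's (516.4, 88.7) gives an error of about 3 mm, which is fine. Gripped at 39.8 mm. Lifting and carrying the oblong one.

In the tool's units: 255 mm / 750 = 0.34, -130 mm / 750 = -0.1733, -0.46 rad / 3.1416 = -0.1464.

>>> {"method": "jog_arm", "body": {"plan": [[[0,0,0.0267,0,0,0,0.2],[0,0,0.0667,0,0,0,0.2],[0,0,0.1133,0,0,0,0.2],[-0.0067,0.0067,0.1533,0,0,0,0.2],[-0.0267,0.04,0.16,0,0,-0.0159,0.2],[-0.0533,0.08,0.16,0,0,-0.0382,0.2],[-0.0827,0.1267,0.16,0,0,-0.0573,0.2],[-0.1133,0.1733,0.16,0,0,-0.0796,0.2],[-0.144,0.22,0.16,0,0,-0.1019,0.2],[-0.1733,0.2667,0.16,0,0,-0.121,0.2],[-0.2,0.3067,0.16,0,0,-0.1369,0.2],[-0.22,0.34,0.16,0,0,-0.1464,0.2]]]}}

```text
t: 11.35
eef_pos: [0.5092, 0.1547, 0.1377]
tcp_rot: [180.0, -0.0, -178.3]
force: [0.3, -0.7, -0.2]
grip_width: 0.0394
gripper_force: 15.0
```

In the tool's units: -113 mm / 750 = -0.1507, -112 mm / 750 = -0.1493.

>>> {"method": "jog_arm", "body": {"plan": [[[-0.02,0.0333,0,0,0,0,0.2],[-0.04,0.06,0,0,0,0,0.2],[-0.056,0.0827,-0.0133,0,0,0,0.2],[-0.0633,0.0933,-0.0467,0,0,0,0.2],[-0.0633,0.0933,-0.0867,0,0,0,0.2],[-0.0633,0.0933,-0.1173,0,0,0,0.2],[-0.0633,0.0933,-0.136,0,0,0,0.2],[-0.0633,0.0933,-0.1453,0,0,0,0.2],[-0.0633,0.0933,-0.1493,0,0,0,0.2],[-0.0633,0.0933,-0.1507,0,0,0,0.2],[-0.0633,0.0933,-0.1507,0,0,0,0.2],[-0.0633,0.0933,-0.1507,0,0,0,0.2]]]}}

```text
t: 12.55
eef_pos: [0.464, 0.2227, 0.0254]
tcp_rot: [180.0, 0.1, -178.4]
force: [-0.0, -0.3, -1.6]
grip_width: 0.0401
gripper_force: 15.0
```

In the tool's units: 120 mm / 750 = 0.16, 90 mm / 750 = 0.12.

>>> {"method": "jog_arm", "body": {"plan": [[[0,0,-0.0013,0,0,0,0.2],[0,0,-0.002,0,0,0,0.2],[0,0,-0.0013,0,0,0,0.6],[0,0,-0.0013,0,0,0,0.9],[0,0,-0.0013,0,0,0,1],[0,0,-0.0013,0,0,0,1],[0,0,-0.0013,0,0,0,1],[0,0,0.0267,0,0,0,1],[0,0,0.0667,0,0,0,1],[0,0,0.12,0,0,0,1],[0,0,0.16,0,0,0,1],[0,0,0.16,0,0,0,1]]]}}

```text
t: 13.75
eef_pos: [0.466, 0.2239, 0.1486]
tcp_rot: [179.8, 0.5, -178.4]
force: [0.1, -0.5, -0.1]
grip_width: 0.093
gripper_force: 0.0
```

```bash
python3 - <<'E'
from h import *
c,s=wrist('w4'); print(s['eef_pos']); rect(c,.4635,.2225,.034,'w4r')
E
```

```text
[0.46596904 0.2238531  0.14862315]
```

View pics/w4r.png

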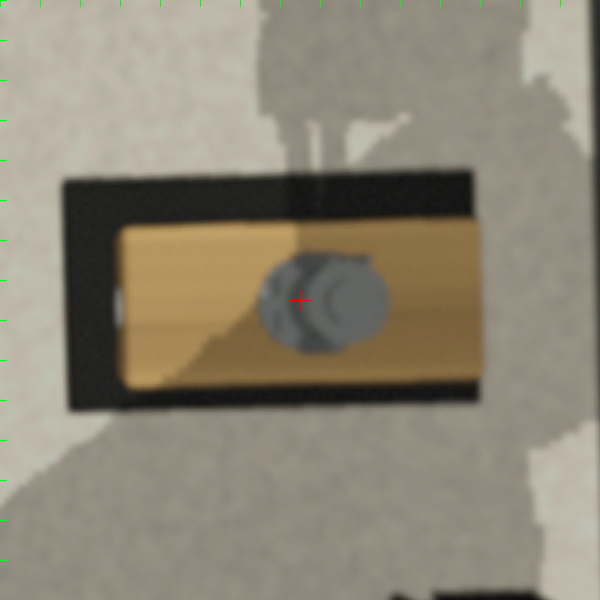

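```bash
python3 - <<'E'
from h import *
c=np.load('pics/w4.npz'); q=np.array([(64,181),(472,171),(480,401),(70,410)],float)
xy=np.c_[.4635-.075+q[:,0]/4000,.2225+.075-q[:,1]/4000]
px=[w2p(c,(*p,.034)) for p in xy]; w=p2w(c,px,.006); print(w.mean(0)*1000,np.linalg.norm(np.diff(w,axis=0),axis=1)*1000)
E
```

```text
[462.48947683 225.25993498] [112.76526645  63.58800035 113.31130589]
```

In the tool's units: -455 mm / 750 = -0.6067, -400 mm / 750 = -0.5333, -1.05 rad / 3.1416 = -0.3342.

>>> {"method": "jog_arm", "body": {"plan": [[[0.02,-0.0333,0.0067,0,0,-0.0318,1],[0.0467,-0.08,0.0067,0,0,-0.0637,1],[0.0733,-0.1333,0.0067,0,0,-0.0955,1],[0.0867,-0.1933,0.0067,0,0,-0.1273,1],[0.0933,-0.2533,0.0067,0,0,-0.1592,1],[0.0933,-0.3133,0.0067,0,0,-0.191,1],[0.0867,-0.3733,0.0067,0,0,-0.2228,1],[0.0733,-0.4333,0.0067,0,0,-0.2546,1],[0.0533,-0.4867,0,0,0,-0.2865,1],[0.0333,-0.5333,-0.0067,0,0,-0.3183,1],[0.0133,-0.5733,-0.0133,0,0,-0.3342,1],[-0.008,-0.6067,-0.0187,0,0,-0.3342,1]]]}}

```text
t: 15.0
eef_pos: [0.4555, -0.2341, 0.1287]
tcp_rot: [-179.8, -0.1, 121.3]
force: [0.5, 0.2, 0.5]
grip_width: 0.0927
gripper_force: 0.0
```

>>> {"method": "jog_arm", "body": {"plan": [[[0,0,0,0,0,0,1],[0,0,0,0,0,0,1],[0,0,0,0,0,0,1]]]}}

```text
t: 15.3
eef_pos: [0.458, -0.2308, 0.13]
tcp_rot: [180.0, -0.1, 121.6]
force: [0.5, 0.0, 1.0]
grip_width: 0.0926
gripper_force: 0.0
```

```bash
python3 - <<'E'
from h import *
c,s=wrist('w5'); print(s['eef_pos']); rect(c,.457,-.235,.028,'w5r')
E
```

```text
[ 0.45802825 -0.23083552  0.12995108]
```

View pics/w5r.png

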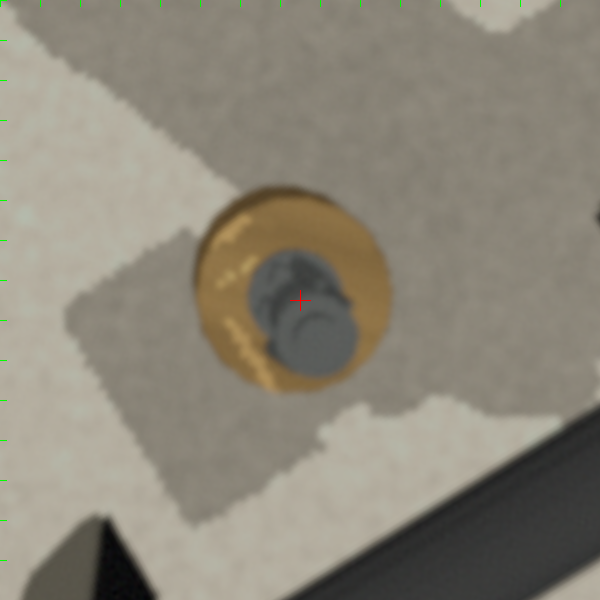

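soldier_long: block (463.8, 221.8) against mat (462.5, 225.3), a 4 mm error, parallel. The round block top spans columns 196–392 and rows 195–392, so its centre is (455.5, -233.3). Descending.

In the tool's units: -113 mm / 750 = -0.1507, -109 mm / 750 = -0.1453.

>>> {"method": "jog_arm", "body": {"plan": [[[-0.0027,-0.0013,-0.04,0,0,0,1],[-0.0027,-0.0013,-0.08,0,0,0,1],[-0.0027,-0.0013,-0.1133,0,0,0,1],[-0.0027,-0.0013,-0.1333,0,0,0,1],[-0.0027,-0.0013,-0.1453,0,0,0,1],[-0.0027,-0.0013,-0.1507,0,0,0,1],[-0.0027,-0.0013,-0.1507,0,0,0,1],[-0.0027,-0.0013,-0.1507,0,0,0,1],[-0.0027,-0.0013,-0.1507,0,0,0,0.4],[-0.0027,-0.0013,-0.1507,0,0,0,0.4],[-0.0027,-0.0013,-0.1507,0,0,0,0.3],[-0.0027,-0.0013,-0.1507,0,0,0,0.3]]]}}

```text
t: 16.55
eef_pos: [0.4556, -0.2336, 0.0179]
tcp_rot: [180.0, 0.0, 121.5]
force: [-0.4, 0.9, 0.6]
grip_width: 0.0656
gripper_force: 0.0
```

>>> {"method": "jog_arm", "body": {"plan": [[[0,0,0,0,0,0,0.3],[0,0,0,0,0,0,0.3],[0,0,0,0,0,0,0.3],[0,0,0,0,0,0,0.3]]], "grip_force": 20}}

```text
t: 16.95
eef_pos: [0.4555, -0.2335, 0.0177]
tcp_rot: [-180.0, -0.0, 121.5]
force: [-0.6, -0.6, 0.7]
grip_width: 0.0496
gripper_force: 20.0
```

In the tool's units: -148 mm / 750 = -0.1973, 130.5 mm / 750 = 0.174.

>>> {"method": "jog_arm", "body": {"plan": [[[0,0,0.02,0,0,0,0.3],[0,0,0.0533,0,0,0,0.3],[0,0,0.0933,0,0,0,0.3],[0.0133,-0.016,0.1133,0,0,0,0.3],[0.0373,-0.0427,0.1133,0,0,0,0.3],[0.064,-0.0733,0.1133,0,0,0,0.3],[0.0933,-0.1067,0.1133,0,0,0,0.3],[0.1227,-0.14,0.1133,0,0,0,0.3],[0.1493,-0.1693,0.1133,0,0,0,0.3],[0.1667,-0.1893,0.1067,0,0,0,0.3],[0.174,-0.1973,0.0867,0,0,0,0.3],[0.174,-0.1973,0.0667,0,0,0,0.3]]]}}

```text
t: 18.15
eef_pos: [0.5857, -0.3818, 0.0659]
tcp_rot: [-180.0, -0.0, 121.4]
force: [-0.5, 0.1, -0.1]
grip_width: 0.0498
gripper_force: 20.0
```

In the tool's units: -44.5 mm / 750 = -0.0593, -44 mm / 750 = -0.0587.

>>> {"method": "jog_arm", "body": {"plan": [[[0,0,-0.02,0,0,0,0.3],[0,0,-0.0373,0,0,0,0.3],[0,0,-0.048,0,0,0,0.3],[0,0,-0.0533,0,0,0,0.3],[0,0,-0.056,0,0,0,0.3],[0,0,-0.0573,0,0,0,0.3],[0,0,-0.0573,0,0,0,0.3],[0,0,-0.0587,0,0,0,0.3],[0,0,-0.0593,0,0,0,0.3]]]}}

```text
t: 19.05
eef_pos: [0.5863, -0.3818, 0.0238]
tcp_rot: [180.0, 0.0, 121.5]
force: [-1.1, 1.0, 3.2]
grip_width: 0.0497
gripper_force: 20.0
```

In the tool's units: 120 mm / 750 = 0.16, 90 mm / 750 = 0.12.

>>> {"method": "jog_arm", "body": {"plan": [[[0,0,0,0,0,0,0.3],[0,0,0,0,0,0,0.7],[0,0,0,0,0,0,0.9],[0,0,0,0,0,0,1],[0,0,0,0,0,0,1],[0,0,0,0,0,0,1],[0,0,0.0267,0,0,0,1],[0,0,0.0667,0,0,0,1],[0,0,0.12,0,0,0,1],[0,0,0.16,0,0,0,1],[0,0,0.16,0,0,0,1]]]}}

```text
t: 20.15
eef_pos: [0.5888, -0.3836, 0.1491]
tcp_rot: [179.7, 0.6, 121.5]
force: [0.5, -1.1, -0.4]
grip_width: 0.0931
gripper_force: 0.0
```

```bash
python3 - <<'E'
from h import *
c,s=wrist('w6'); print(s['eef_pos']); rect(c,.586,-.3815,.034,'w6r')
a=snap('scene','scene1')['image'];cv2.imwrite('pics/s1.png',cv2.resize(cv2.convertScaleAbs(a[90:400,180:440],alpha=1.5),None,fx=1.9,fy=1.9))
E
```

```text
[ 0.58879273 -0.38363603  0.14911558]
```

View pics/w6r.png

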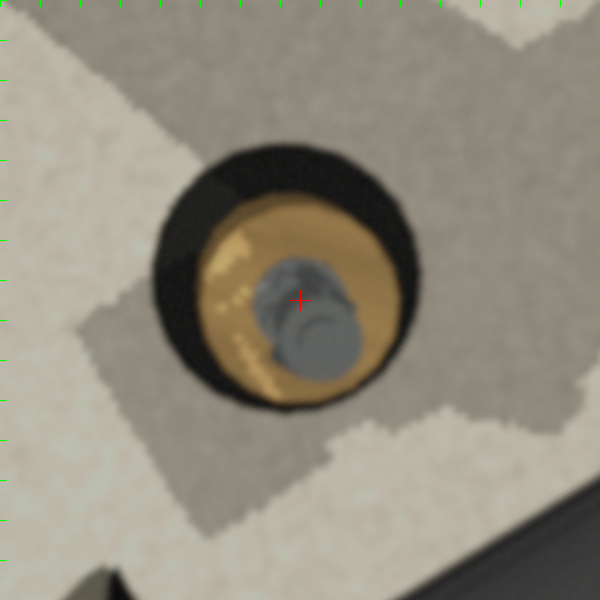

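View pics/s1.png

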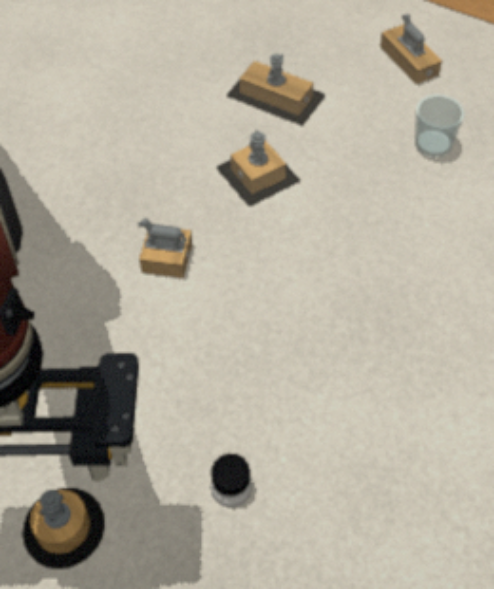

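All three soldiers stand upright on their mats, and the horses, jar and pot look unmoved. The round block is centred at tile (299,303) and its mat at (286,277). I check that offset before handing in.

```bash
python3 - <<'E'
from h import *
c=np.load('pics/w6.npz'); f=lambda q:np.array([.586-.075+q[0]/4000,-.3815+.075-q[1]/4000])
b=f((299,303)); m=p2w(c,[w2p(c,(*f((286.5,277)),.034))],.006)[0]
d=np.linalg.norm(b-m)*1000; print(b,m,d)
if d<7: print(bot.close_job())
E
```

```text
[ 0.58575 -0.38225] [ 0.58578702 -0.38087194] 1.3785545769043175
the job is handed in; nothing more can be done
None
```

All three soldiers are upright on their matching mats, about 3 mm (square), 4 mm (oblong) and 1.5 mm (round) off centre, with straight edges parallel; the horses, jar and pot look unmoved, and I handed the job in at about 20 s, with no verdict returned.

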